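Clamp the gearbox cover for scanning

ROBOT

A 6-joint arm with a two-finger parallel gripper is mounted at the origin on the work surface. World frame = base frame: x ahead of the robot, y to its left, z up, the work surface at z = 0. Lengths are in m, angles in rad, forces in N, time in s.
With the tool pointing down it reaches from about 0.25 to 0.725 m from the base axis. Payload 4 kg.
Tool frame: the origin (TCP) lies on the centre line of the jaws, within the pads' length; the fingertips stand 17 mm ahead of it and the grasp point (between the pads) lies 2 mm behind it; z points along the fingers, y is the line along which they close (so a half turn about z gives the same grasp; the last joint's range is limited). The gripper opens to 85 mm and grips with 20 to 120 N. Pads are 22 mm wide; open, the fingers measure 114 mm over their backs; the gripper's body (76 mm by 85 mm) begins 54 mm behind the grasp point. The pads swing forward as they close: fully open they stand 13 mm farther back than shut.
Start: joints at [-1.33, 0.241, 0.005, 1.335, 0, 1.571], TCP at [0.119, -0.486, 0.248] pointing down, gripper open.
Joint ranges: [-2.72, 2.72], [-1.05, 1.87], [-1.09, 1.28], [-1.99, 2.15], [-1.42, 1.44], [-3.14, 3.14]. Speed limits (rad/s): [2.79, 2.79, 3.14, 3.14, 3.14, 3.14].

INTERFACE

Orientations are given as a unit quaternion [x, y, z, w].
In Python, from workcell import get_obs, imaging, order gives the robot as it stands.
- The arm moves only by the tool apply_moves, never from a script. Its argument "targets" is a list that holds one entry, the list of rows, each a list of 5 numbers: the shift along the world's x, y, z in units of 40 mm (1.0 is 40 mm), then the turn about the world's z in degrees, then the gripper command: -1 is shut, 1 is fully open, values between are in proportion. In form: [[[dx, dy, dz, turn, fingers], ...]]. A call has 1 to 8 rows; each row shifts and turns the commanded pose from where the row before left it; what a row does not reach is not made up. A row lasts 1/12 s, in which the tool goes at most 41.7 mm and 7.16 degrees, less where a joint would pass 70% of its speed; a pose out of reach is approached as far as the arm can. A call is refused whole if a number of a shift passes 1 or a number of a turn 7.16, either way. A call with a gripper value outside its range is refused whole. The fingers move at their own pace and stop on an object; the grip force is fixed at half the most. Time passes only in rows, so rows that do not move let the fingers close. It gives the time, the measured TCP pose, the force, the opening and the grip force at its end, in the units of the state.
- get_obs(): the state, without advancing time (a new reading comes with each control period).
- imaging.camera(name): name is "side" or "top"; returns (picture, depth): 384x512x3 uint8, blue, green, red; 384x512 float32, m along the optical axis (not along the pixel's ray), 0 where there is no reading.
- imaging.get_calibration(name): a dict with "camera_matrix" (3x3 intrinsics, pixels), "k1" (the pictures are not rectified: a ray, as slopes to the right and down, at radius r is drawn at 1 + k1 r^2 times it, then the intrinsics apply), "eye" and "rotation" of the camera in the world. Camera axes: x right, y down, z forward; pixel columns grow to the right and rows downward; lengths in m; the calibration is good to about 2 mm. A picture is of the moment at which its call begins. get_calibration takes no time and is no camera call.
- order.job_done(): hands the job in; it is judged then, once.
The state is a dict: "clock": time; "joint_pos": joint angles; "joint_vel": joint speeds; "tau": joint torques, N m; "eef_pos": TCP position; "tool_rot": TCP orientation; "ft_force": force on the tool from outside, world axes, zero at the start; "ft_torque": the same for the moment, N m; "grip_width": finger opening in m; "grasp_force": force on a finger pad.
Only numpy, scipy, OpenCV 4.12 (cv2) and the standard library are available. Lean on these libraries where they do the work, as an engineer would, in place of code of your own. Each camera call takes 0.05 s, during which the arm holds its last target. There are 200 camera calls.

TASK

Clamp the gearbox cover down for scanning without gripping anything: first push the swing strap round with a finger until it meets its stop over the cover's lug, leaving its cam lever standing up. Then push the cam lever fully down so that the pad holds the lug. Do not shift or lift the cover, and leave the things standing around where they are.

Things in the scene. Friction and masses are not known exactly. Their poses are not given: they have to be found in the camera images.
- fixture: Grey tooling plate, 200 (x) x 240 (y) x 16 mm, fixed to the bench; origin at the centre of its underside, z up. The gearbox cover lies on it. The clamp post (26 mm across, upright) stands at x -55, y -80 mm in this frame; from it the closed strap points along the plate's +y. Three 8 mm dowels, 38 mm above the bench, stand around the cover.
- strap (a joint): Swing strap: dark steel bar 30 mm wide, from 56 to 76 mm above the bench, reaching from 20 mm behind the post axis to 145 mm ahead. Turns level about the post. 0 rad = closed, at its stop, along the plate's +y over the lug; grows as it swings open, anticlockwise from above, to the plate's -x side (starts 0.9 to 1.75, limit 1.95). Friction of 0.25 N m keeps it where it is left.
- strap_pivot (a point): Point on the post axis at the strap's upper face (76 mm above the bench); its y axis points along the strap to the free end, its z axis up. A bolt head 22 mm across stands 7 mm above it.
- strap_end (a point): Middle of the strap's upper edge at its free end, 145 mm from the post axis, same axes as strap_pivot.
- lever (a joint): Cam lever on the strap's free end: steel stem, black grip 20 mm wide, 14 mm thick. 0 rad = straight up; grows as it is pushed over and down towards the post, in the upright plane along the strap, to 1.45 rad = fully down at its stop, just above the strap (starts 0 to 0.3). Stays where left (friction 0.2 N m, about 4 to 5 N at the grip). Drives the pad down by 7 mm.
- lever_pivot (a point): Centre of the lever's pivot pin, 130 mm from the post axis along the strap and 86 mm above the bench. Its z axis points along the lever to the tip, its x axis along the pin, its y axis out of the side that is pushed (away from the post while the lever stands up).
- lever_tip (a point): End of the lever's black grip, 68 mm from the pivot along the lever; same axes.
- clamp_pad: Rubber pad 18 mm across under the strap, 125 mm from the post axis, on a spring plunger; origin at the top of the pad, its underside 6 mm lower. Pad underside is about 50 mm above the bench with the lever up; with the strap closed and the lever down it presses the lug with about 8 N.
- casting: Gearbox cover, round cast aluminium with a rim and bosses, 120 mm across, lying loose on the plate, origin at the centre of its underside; highest point 48 mm above the bench; about 0.8 kg. Its clamp lug is the square block at its -x side.
- lug (a point): Middle of the lug's flat top (50 x 36 mm, 44.5 mm above the bench), where the pad must press.
- ring_gauge: Bystander: steel ring 40 mm across, 18 mm high, lying on the plate; origin at the centre of its underside.
- mouse: Bystander: red computer mouse 105 x 60 x 32 mm; origin at the centre of its underside.
- spray_can: Bystander: upright can 52 mm across, 150 mm high; origin at the centre of its underside.
- reference_ball: Bystander: white 30 mm ball on a steel stand 44 mm across, 67 mm high in all; origin at the centre of its underside.
Mind the look-alikes: they are no part of the job. Of the things shaped like the casting, the aluminium one is meant.

How it is judged:
On the way, in this order (a step that is already met when the one before it is completed fails the run):
1. the strap lies over the lug, at its stop, with the cam lever still up (value of joint strap below 0.07 rad and value of joint lever below 0.7 rad), for 0.2 s.
2. the cam lever is fully down with the strap over the lug (value of joint strap below 0.07 rad and value of joint lever above 1.35 rad), for 0.2 s.
At the end, for the whole second after the job is handed in: The strap is within 0.07 rad of its stop over the lug, the cam lever is down (above 1.35 of 1.45 rad), the pad presses the lug with more than 1 N within 18 mm of its middle, the cover has moved less than 10 mm and is at rest, and the bystanders are within 20 mm of where they stood (all of step 2 and contact force between clamp_pad and casting above 1 N and horizontal distance between clamp_pad and lug below 0.018 m and distance of casting from where it was at the start of the episode below 0.01 m and linear speed of casting below 0.02 m/s and distance of each of ring_gauge, mouse, spray_can, reference_ball from where it was at the start of the episode below 0.02 m); the robot touches nothing.
It fails at once if the cam lever is pushed down while the strap is not over the lug (value of joint lever above 1 rad and value of joint strap above 0.15 rad).
It fails at once if the gearbox cover is shifted, lifted or tipped (distance of casting from where it was at the start of the episode above 0.015 m or angle between casting's own z axis and vertical above 0.1 rad).
It fails at once if a bystander is knocked over, moved or carried off (distance of any of ring_gauge, mouse, spray_can, reference_ball from where it was at the start of the episode above 0.03 m or angle between any of spray_can, reference_ball's own z axis and vertical above 0.5 rad).
It also fails if it takes over 54 s, if anything falls off the work surface, if the arm or the gripper's body presses on something with over 40 N, if the wrist force passes 120 N, or if a joint passes its speed limit or range.

## Working session

There is one attempt and no reset: what is moved stays moved. The work goes in short steps, Python scripts to look and compute and a tool call to move; the robot and the scene stay as the last step left them, time stands still between calls to the robot, and variables do not carry over. Pictures are saved under pics/ and viewed, at most 10 in all, crops included, and the job is handed in when it is done.

Besides the shell and the picture viewer there is one more tool, called after "Emit:" as a command line: name --argument value ..., lists and objects as JSON in quotes. apply_moves: Moves the arm, as the interface text tells. Its arguments: {"type":"object","properties":{"targets":{"type":"array","items":{"type":"array","items":{"type":"array","items":{"type":"number"}}}}},"required":["targets"]}

```bash
mkdir -p pics; cat > h.py <<'E'
import numpy as np, cv2
from workcell import get_obs, imaging, order
def cloud(name):
    im,d=imaging.camera(name); c=imaging.get_calibration(name)
    K=np.array(c["camera_matrix"]);h,w=d.shape
    v,u=np.mgrid[:h,:w]
    D=np.array([c["k1"],0,0,0,0.])
    p=cv2.undistortPoints(np.stack([u,v],-1).reshape(-1,1,2).astype(float),K,D).reshape(h,w,2)
    P=np.dstack([p*d[...,None],d])@np.array(c["rotation"]).T+np.array(c["eye"])
    P[d==0]=np.nan
    return im,P
E
python3 - <<'E'
from h import *
for n in("top","side"):
    im,P=cloud(n); cv2.imwrite(f"pics/{n}0.png",im); np.savez(f"{n}0.npz",im=im,P=P); c=imaging.get_calibration(n); print(n,c["eye"],c["rotation"],c["k1"])
print(get_obs())
E
```

```text
Traceback (most recent call last):
  File "h.py", line 9, in cloud
    P=np.dstack([p*d[...,None],d])@np.array(c["rotation"]).T+np.array(c["eye"])
      ~~~~~~~~~~~~~~~~~~~~~~~~~~~~^~~~~~~~~~~~~~~~~~~~~~~~~~
ValueError: matmul: Input operand 1 has a mismatch in its core dimension 0, with gufunc signature (n?,k),(k,m?)->(n?,m?) (size 4 is different from 3)
```

Rotation is a quaternion.

```bash
sed -i 's/np.array(c\["rotation"\]).T/Rotation.from_quat(c["rotation"]).as_matrix().T/; 1a from scipy.spatial.transform import Rotation' h.py
python3 - <<'E'
from h import *
for n in("top","side"):
    im,P=cloud(n); cv2.imwrite(f"pics/{n}0.png",im); np.savez(f"{n}0.npz",im=im,P=P); c=imaging.get_calibration(n); print(n,c["eye"],c["rotation"],c["k1"])
print(get_obs())
E
```

```text
top [ 0.34139624 -0.00292752  1.41123489] [-0.69390362  0.71582967 -0.04522708  0.06356227] -0.012461042846740596
side [0.44325569 0.75746575 0.7052637 ] [-0.0558618   0.89809832 -0.43520008  0.02999595] -0.08995097373585549
{'clock': 0.15, 'joint_pos': array([-1.33000987e+00,  2.41240232e-01,  4.05146819e-03,  1.33517836e+00,
       -9.88377758e-06,  1.57080836e+00]), 'joint_vel': array([-0.00165143, -0.00163271,  0.0038445 , -0.00156687, -0.00031847,
        0.00177046]), 'tau': array([-7.36780967e-04, -3.72635043e+01,  2.52638590e+01,  1.23251206e-02,
       -7.66995367e-05, -9.46294733e-06]), 'eef_pos': array([ 0.11912673, -0.48515351,  0.24762406]), 'tool_rot': array([ 9.92761901e-01,  1.20096593e-01, -9.92392627e-05, -7.79119743e-04]), 'ft_force': array([ 0.69752872, -0.09195452,  0.88823508]), 'ft_torque': array([-0.00742753,  0.01371151, -0.0274048 ]), 'grasp_force': 0.0, 'grip_width': 0.08525592294311875}
```

View pics/top0.png

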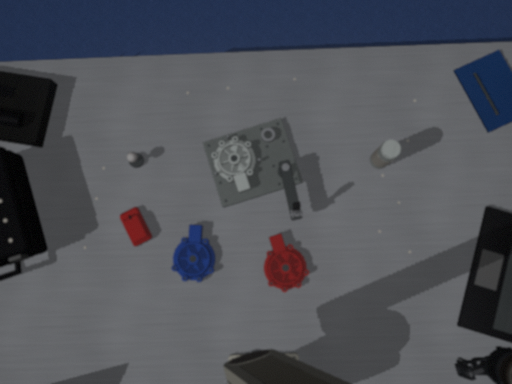

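View pics/side0.png

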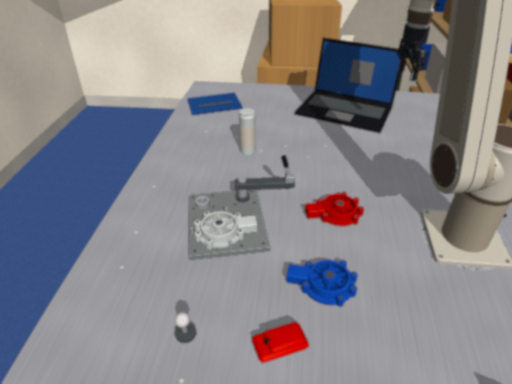

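The top view shows the fixture at about (252,162). Three things are shaped like the cover: aluminium at (233,158), blue at (193,258) and red at (285,268). The aluminium one, on the plate beside the strap, is the one meant. The strap runs from the post at (285,168) to its free end at (295,212), and the lever grip is at about (296,207). The bystanders are the ring at (268,133), the can at (385,153), the ball at (135,159) and the mouse at (136,226). Next I'll measure and confirm in a crop.

```bash
python3 - <<'E'
from h import *
z=np.load("top0.npz"); im,P=z["im"],z["P"]; Z=P[...,2]
cv2.imwrite("pics/crop0.png",cv2.resize(im[110:225,195:325],None,fx=5,fy=5,interpolation=cv2.INTER_CUBIC))
def box(m):
    q=P[m][:,:2].astype(np.float32); (c,s,a)=cv2.minAreaRect(q); return len(q),np.round(c,4),np.round(s,4),a
roi=np.zeros(Z.shape,bool); roi[115:225,195:325]=1
pl=roi&(Z>.010)&(Z<.022); pl=cv2.morphologyEx(pl.astype(np.uint8),cv2.MORPH_OPEN,np.ones((3,3)))>0
print("plate",box(roi&(Z>.011)),np.round(cv2.boxPoints(cv2.minAreaRect(P[pl][:,:2].astype(np.float32))),4).tolist())
s=roi&(Z>.066)&(Z<.088)
print("strap",box(s)); q=P[s]; print(np.median(q[:,2]))
l=roi&(Z>.092); print("lever",l.sum(),np.round(P[l],3).tolist())
for n,(u,v) in dict(post=(285,168),lug=(241,182),cov=(233,158),end=(294,213),ring=(268,133),can=(391,149)).items(): print(n,np.round(P[v,u],4))
# side view lever
z=np.load("side0.npz"); im,P=z["im"],z["P"]; Z=P[...,2]
r=np.zeros(Z.shape,bool); r[150:200,270:300]=1; l=r&(Z>.09)&(Z<.17)
print("sidelever",np.round(P[l],3)[::4].tolist())
r=np.zeros(Z.shape,bool); r[165:200,225:300]=1; s=r&(Z>.066)&(Z<.085); q=P[s]; print("sidestrap",box(s))
E
```

```text
plate (5880, array([0.626 , 0.0017]), array([0.3329, 0.2899]), 76.08866882324219) [[0.49950000643730164, 0.1014999970793724], [0.5647000074386597, -0.1298999935388565], [0.7583000063896179, -0.07530000060796738], [0.6930999755859375, 0.15610000491142273]]
strap (548, array([ 0.5359, -0.0896]), array([0.1649, 0.0305]), 10.196456909179688)
0.07623265048981853
lever 109 [[0.493, -0.097, 0.149], [0.492, -0.1, 0.151], [0.492, -0.102, 0.15], [0.492, -0.105, 0.15], [0.49, -0.09, 0.149], [0.49, -0.092, 0.153], [0.489, -0.094, 0.154], [0.49, -0.097, 0.149], [0.489, -0.099, 0.156], [0.49, -0.102, 0.15], [0.49, -0.105, 0.15], [0.49, -0.108, 0.146], [0.488, -0.089, 0.15], [0.487, -0.092, 0.15], [0.487, -0.094, 0.153], [0.487, -0.097, 0.152], [0.486, -0.099, 0.157], [0.487, -0.102, 0.154], [0.486, -0.104, 0.156], [0.487, -0.107, 0.152], [0.486, -0.09, 0.144], [0.485, -0.092, 0.148], [0.485, -0.094, 0.152], [0.485, -0.097, 0.15], [0.485, -0.099, 0.151], [0.484, -0.102, 0.153], [0.484, -0.104, 0.153], [0.484, -0.107, 0.153], [0.482, -0.089, 0.149], [0.483, -0.094, 0.147], [0.482, -0.097, 0.152], [0
[... 2201 characters left out ...]
 -0.091, 0.145], [0.488, -0.091, 0.142], [0.478, -0.091, 0.143], [0.481, -0.092, 0.139], [0.483, -0.092, 0.135], [0.488, -0.093, 0.131], [0.478, -0.092, 0.133], [0.48, -0.091, 0.13], [0.483, -0.092, 0.126], [0.485, -0.091, 0.123], [0.475, -0.094, 0.122], [0.475, -0.094, 0.118], [0.474, -0.093, 0.116], [0.474, -0.096, 0.111], [0.474, -0.095, 0.108], [0.477, -0.092, 0.106], [0.466, -0.116, 0.091], [0.477, -0.094, 0.102], [0.466, -0.108, 0.093], [0.468, -0.094, 0.099], [0.474, -0.096, 0.094], [0.463, -0.102, 0.091], [0.468, -0.093, 0.093], [0.476, -0.088, 0.093], [0.465, -0.089, 0.093], [0.476, -0.087, 0.09]]
sidestrap (521, array([ 0.537 , -0.0885]), array([0.163 , 0.0338]), 9.703893661499023)
```

View pics/crop0.png

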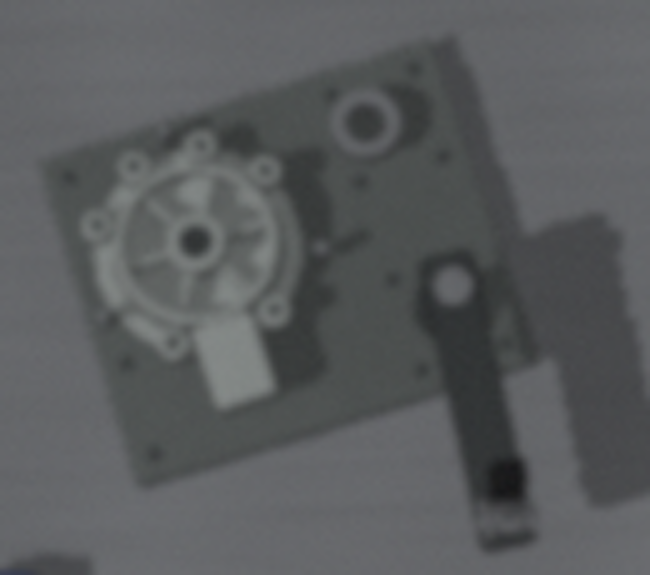

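The crop confirms that the aluminium cover, with its lug at top-picture (241,182), lies next to the strap. The dark strap points away from it, with the black grip standing at its end. From the measurements:

- **Post:** about (0.598,-0.078).
- **Strap heading:** 190° now and 105.7° when closed, so the joint is at about 1.47 rad.
- **Lever:** about 0.27 rad.

I'll push the strap at r≈48 mm, so the gripper body clears the lever.

Emit:
apply_moves --targets '[[[0.73, 0.58, 0, 5.75, -1], [0.73, 0.58, 0, 5.75, -1], [0.73, 0.58, 0, 5.75, -1], [0.73, 0.58, 0, 5.75, -1], [0.73, 0.58, 0, 5.75, -1], [0.73, 0.58, 0, 5.75, -1], [0.73, 0.58, 0, 5.75, -1], [0.73, 0.58, 0, 5.75, -1]]]'

```text
clock: 0.82
eef_pos: [0.3538, -0.2985, 0.2482]
tool_rot: [0.866, 0.501, -0.0, -0.0]
ft_force: [1.2, -0.2, 0.0]
grip_width: -0.0001
grasp_force: 0.0
```

Emit:
apply_moves --targets '[[[0.73, 0.58, 0, 5.75, -1], [0.73, 0.58, 0, 5.75, -1], [0.73, 0.58, 0, 5.75, -1], [0.73, 0.58, 0, 5.75, -1], [0.73, 0.58, 0, 5.75, -1], [0.73, 0.58, 0, 5.75, -1], [0, 0, 0, 5.75, -1], [0, 0, 0, 0, -1]]]'

```text
clock: 1.48
eef_pos: [0.5291, -0.159, 0.2472]
tool_rot: [0.64, 0.768, -0.0, -0.001]
ft_force: [-0.3, 0.0, -0.8]
grip_width: -0.0001
grasp_force: 0.0
```

Emit:
apply_moves --targets '[[[0.7, 0.6, 0, 0, -1], [0, 0, -0.8, 0, -1], [0, 0, -0.8, 0, -1], [0, 0, -0.8, 0, -1], [0, 0, -0.8, 0, -1], [0, 0, -0.7, 0, -1], [0, 0, -0.3, 0, -1], [0, 0, 0, 0, -1]]]'

```text
clock: 2.15
eef_pos: [0.552, -0.1369, 0.0762]
tool_rot: [0.644, 0.765, -0.002, -0.004]
ft_force: [-0.6, 0.3, 1.0]
grip_width: 0.0001
grasp_force: 0.0
```

```bash
python3 - <<'E'
from h import *
s=get_obs(); print(s["eef_pos"],s["ft_force"])
p=np.array([.598,-.078]); prev=s["eef_pos"][:2]
for h in list(np.arange(190,105,-7))+[105.7]:
    a=np.deg2rad(h); d=np.array([np.cos(a),np.sin(a)]); n=np.array([-d[1],d[0]])
    c=p+.048*d+.026*n; print(h,np.round(c,4),np.round((c-prev)/.04,3)); prev=c
im,P=cloud("side"); cv2.imwrite("pics/s1.png",cv2.resize(im[80:280,160:360],None,fx=3,fy=3))
E
```

```text
[ 0.55195026 -0.13694374  0.07624935] [-0.5918601   0.25976711  1.03588119]
190 [ 0.5552 -0.1119] [0.082 0.625]
183 [ 0.5514 -0.1065] [-0.095  0.137]
176 [ 0.5483 -0.1006] [-0.078  0.147]
169 [ 0.5459 -0.0944] [-0.06   0.156]
162 [ 0.5443 -0.0879] [-0.04   0.162]
155 [ 0.5435 -0.0813] [-0.02   0.165]
148 [ 0.5435 -0.0746] [0.    0.167]
141 [ 0.5443 -0.068 ] [0.02  0.165]
134 [ 0.546  -0.0615] [0.04  0.162]
127 [ 0.5483 -0.0553] [0.06  0.156]
120 [ 0.5515 -0.0494] [0.078 0.147]
113 [ 0.5553 -0.044 ] [0.096 0.136]
106 [ 0.5598 -0.039 ] [0.112 0.124]
105.7 [ 0.56   -0.0388] [0.005 0.005]
```

View pics/s1.png

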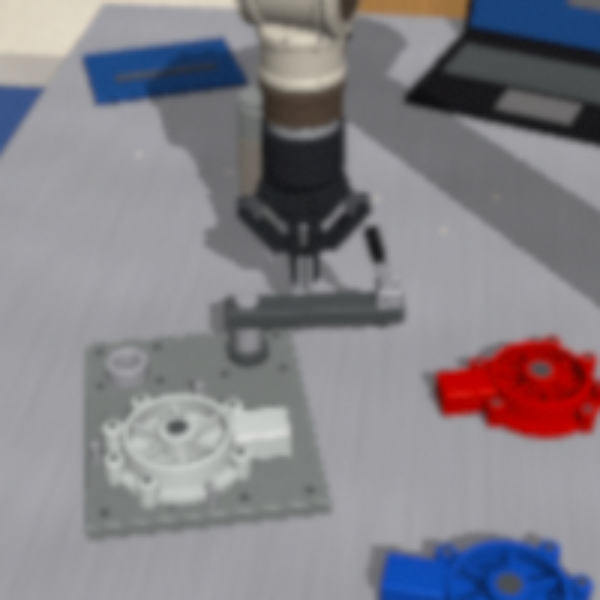

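The shut fingers stand behind the strap at crop (305,270). The lever at (375,245) is just clear of the gripper knuckles, so I'll shift slightly towards the post (r≈42 mm) and push along the arc.

Emit:
apply_moves --targets '[[[0.23, 0.3, 0, 0, -1], [0, 0.2, 0, 0, -1], [0, 0.15, 0, 0, -1], [-0.095, 0.12, 0, -7, -1], [-0.08, 0.13, 0, -7, -1], [-0.06, 0.14, 0, -7, -1], [0, 0, 0, 0, -1]]]'

```text
clock: 2.78
eef_pos: [0.5569, -0.0954, 0.0821]
tool_rot: [0.772, 0.635, 0.0, 0.002]
ft_force: [1.5, -3.6, -0.2]
grip_width: -0.0001
grasp_force: 1.4
```

```bash
cat >> h.py <<'E'
def strap():
    im,P=cloud("top"); Z=P[...,2]; r=np.zeros(Z.shape,bool); r[130:225,215:325]=1
    l=r&(Z>.09)&(Z<.16)
    s2,P2=cloud("side"); Z2=P2[...,2]; r2=np.zeros(Z2.shape,bool); r2[140:230,190:310]=1
    m=r2&(Z2>.072)&(Z2<.08)&(s2.max(2)<110)
    q=P2[m][:,:2]; c=cv2.minAreaRect(q.astype(np.float32)); 
    return im,s2,P,P2,l,c
E
python3 - <<'E'
from h import *
im,s2,P,P2,l,c=strap(); print(c,get_obs()["ft_force"])
cv2.imwrite("pics/s2.png",np.hstack([cv2.resize(im[110:225,195:325],(400,354)),cv2.resize(s2[100:280,160:360],(400,354))]))
E
```

```text
((0.535004734992981, -0.07247057557106018), (0.051146093755960464, 0.16337774693965912), 77.99308013916016) [ 0.54190714 -3.06219921  2.32337317]
```

View pics/s2.png

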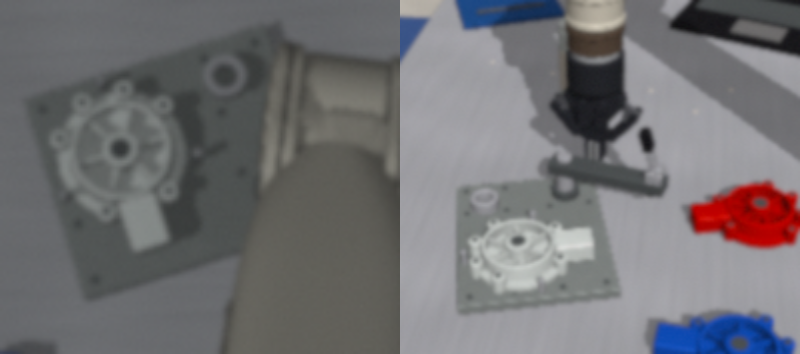

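The strap follows the finger, and the force is about 3 N. The top view is hidden by the arm. In the side view the lever still stands, clear of the gripper. I'll continue.

Emit:
apply_moves --targets '[[[-0.045, 0.145, -0.08, -7, -1], [-0.03, 0.15, 0, -7, -1], [-0.01, 0.15, 0, -7, -1], [0.01, 0.15, 0, -7, -1], [0.03, 0.15, 0, -7, -1], [0.045, 0.145, 0, -7, -1], [0, 0, 0, 0, -1]]]'

```text
clock: 3.47
eef_pos: [0.5555, -0.0597, 0.0777]
tool_rot: [0.948, 0.317, -0.001, 0.001]
ft_force: [-2.1, -1.6, 1.6]
grip_width: 0.0
grasp_force: 1.5
```

```bash
python3 - <<'E'
from h import *
im,s2,P,P2,l,c=strap(); print(c,get_obs()["ft_force"],get_obs()["joint_pos"])
cv2.imwrite("pics/s3.png",cv2.resize(s2[100:260,170:350],(720,600)))
E
```

```text
((0.5614006519317627, -0.02479057013988495), (0.035692185163497925, 0.16468246281147003), 32.99027633666992) [-1.32404033 -2.41956543  2.02467269] [-1.06814041e-01  4.84466806e-01 -1.08185190e-01  9.78988067e-01
 -9.94419183e-05  2.38444013e+00]
```

View pics/s3.png

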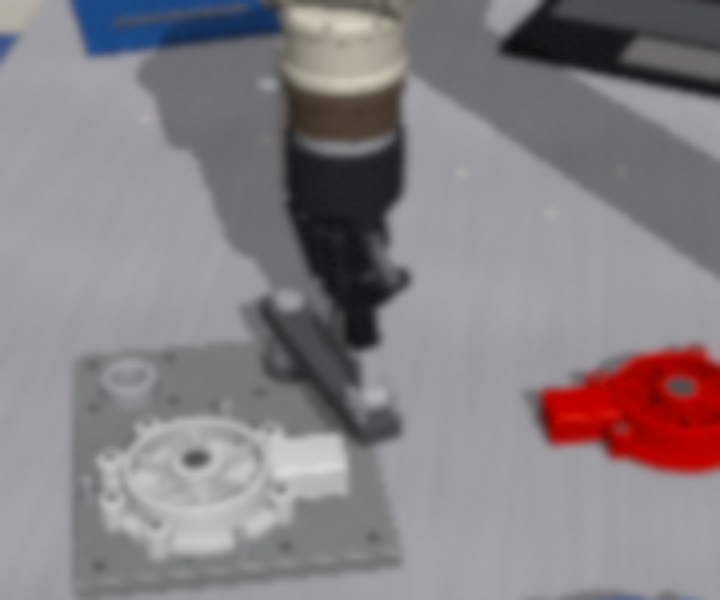

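The strap is now at 123°, 17° short of closed, and the lever still stands at (362,320). I'll finish gently.

Emit:
apply_moves --targets '[[[0.06, 0.14, 0, -7, -1], [0.08, 0.13, 0, -7, -1], [0.09, 0.11, 0, -3, -1], [0, 0, 0, 0, -1]]]'

```text
clock: 3.9
eef_pos: [0.5623, -0.0456, 0.0766]
tool_rot: [0.985, 0.174, -0.003, 0.001]
ft_force: [-7.3, -6.5, 4.5]
grip_width: 0.0002
grasp_force: 4.2
```

```bash
python3 - <<'E'
from h import *
im,s2,P,P2,l,c=strap(); print(c,get_obs()["ft_force"],get_obs()["eef_pos"])
E
```

```text
((0.5727956295013428, -0.01800277829170227), (0.046617962419986725, 0.1660243272781372), 15.63429069519043) [-7.10914119 -5.79894165  5.02847442] [ 0.56225166 -0.04565463  0.07661483]
```

Emit:
apply_moves --targets '[[[0.06, 0.02, 0, 0, -1], [0.06, 0.02, 0, 0, -1], [0, 0, 0, 0, -1], [0, 0, 0, 0, -1]]]'

```text
clock: 4.33
eef_pos: [0.5625, -0.0455, 0.0764]
tool_rot: [0.985, 0.174, -0.008, 0.001]
ft_force: [-16.9, -9.3, 12.1]
grip_width: -0.0003
grasp_force: 9.7
```

```bash
python3 - <<'E'
from h import *
im,s2,P,P2,l,c=strap(); print(c,get_obs()["ft_force"],get_obs()["eef_pos"])
m=np.zeros(l.shape,bool);m[150:230,230:320]=1
q=P2[140:230,215:310].reshape(-1,3); k=(q[:,2]>.09)&(q[:,2]<.165)&(q[:,1]>.02); print(np.round(q[k][::3],3).tolist())
E
```

```text
((0.5731819272041321, -0.01869741827249527), (0.04647298529744148, 0.16405239701271057), 15.783540725708008) [-17.05143094  -9.19091043  11.94153134] [ 0.56250051 -0.04556613  0.07641689]
[[0.576, 0.029, 0.151], [0.569, 0.027, 0.15], [0.562, 0.028, 0.151], [0.57, 0.035, 0.153], [0.563, 0.035, 0.153], [0.575, 0.037, 0.151], [0.567, 0.037, 0.152], [0.56, 0.035, 0.151], [0.572, 0.039, 0.149], [0.565, 0.038, 0.15], [0.558, 0.034, 0.147], [0.57, 0.039, 0.147], [0.563, 0.037, 0.146], [0.574, 0.042, 0.146], [0.567, 0.04, 0.145], [0.56, 0.038, 0.144], [0.572, 0.038, 0.14], [0.565, 0.038, 0.141], [0.558, 0.034, 0.138], [0.57, 0.037, 0.136], [0.563, 0.039, 0.138], [0.574, 0.042, 0.137], [0.567, 0.042, 0.138], [0.56, 0.039, 0.136], [0.572, 0.041, 0.133], [0.564, 0.043, 0.135], [0.558, 0.038, 0.132], [0.57, 0.042, 0.131], [0.563, 0.04, 0.13], [0.556, 0.036, 0.128], [0.569, 0.043, 0.129], [0.562, 0.043, 0.129], [0.572, 0.042, 0.125], [0.565, 0.043, 0.126], [0.558, 0.041, 0.125], [0.565, 0.043, 0.123], [0.569, 0.045, 0.121], [0.563, 0.042, 0.12], [0.567, 0.046, 0.119], [0.56, 0.046, 0.119], [0.565, 0.046, 0.116], [0.57, 0.043, 0.11], [0.562, 0.044, 0.112], [0.567, 0.044, 0.108], [0.56, 0.046, 0.11], [0.565, 0.047, 0.108], [0.57, 0.047, 0.103], [0.562, 0.046, 0.103], [0.567, 0.048, 0.102], [0.56, 0.047, 0.101], [0.554, 0.036, 0.093], [0.571, 0.043, 0.094], [0.562, 0.049, 0.1], [0.556, 0.037, 0.09], [0.577, 0.047, 0.094], [0.567, 0.051, 0.098], [0.56, 0.047, 0.096], [0.551, 0.043, 0.093], [0.569, 0.051, 0.094], [0.562, 0.051, 0.095], [0.554, 0.05, 0.095], [0.548, 0.045, 0.091], [0.572, 0.053, 0.092], [0.564, 0.053, 0.093], [0.557, 0.051, 0.092], [0.55, 0.051, 0.093], [0.568, 0.056, 0.092], [0.561, 0.055, 0.092], [0.549, 0.054, 0.093], [0.568, 0.058, 0.091]]
```

The strap is at its stop: it isn't moving any further and the force is rising. The lever is still up at about 0.27 rad. I'll back off, rise, and go over to the outer side of the lever.

Emit:
apply_moves --targets '[[[-0.3, -0.08, 0, 0, -1], [-0.3, -0.08, 0, 0, -1], [-0.3, -0.08, 0, 0, -1], [0, 0, 0.7, 0, -1], [0, 0, 0.9, 0, -1], [0, 0, 0.9, 0, -1], [0, 0, 0.9, 0, -1], [0, 0, 0.8, 0, -1]]]'

```text
clock: 5.1
eef_pos: [0.534, -0.0516, 0.2475]
tool_rot: [0.984, 0.176, 0.001, -0.001]
ft_force: [0.3, -0.1, 0.3]
grip_width: -0.0003
grasp_force: 0.0
```

Emit:
apply_moves --targets '[[[0.1, 0.6, 0, 0, -1], [0.1, 0.8, 0, 0, -1], [0.1, 0.8, 0, 0, -1], [0.1, 0.8, 0, 0, -1], [0, 0.2, 0, 0, -1], [0, 0, 0, 0, -1], [0, 0, 0, 0, -1]]]'

```text
clock: 5.68
eef_pos: [0.5496, 0.076, 0.2448]
tool_rot: [0.984, 0.176, -0.0, -0.0]
ft_force: [0.6, 0.2, 0.1]
grip_width: -0.0003
grasp_force: 0.0
```

```bash
python3 - <<'E'
from h import *
im,s2,P,P2,l,c=strap(); print(c); s=get_obs(); print(s["eef_pos"],s["ft_force"],s["joint_pos"])
e=s["eef_pos"]; v=e[:2]-[.598,-.078]; print("r,lat",v@[-.271,.963],v@[.963,.271])
cv2.imwrite("pics/s4.png",cv2.resize(s2[60:260,170:350],(540,600)))
E
```

```text
((0.58070969581604, -0.014466479420661926), (0.029715925455093384, 0.1594434529542923), 15.841129302978516)
[0.54965074 0.07473884 0.24497939] [ 0.11817825 -0.46446736  0.06742793] [1.35101069e-01 3.51608879e-01 1.48955438e-01 1.36862888e+00
 8.75775376e-05 2.92690485e+00]
r,lat 0.160190155169989 -0.00516811159731389
```

View pics/s4.png

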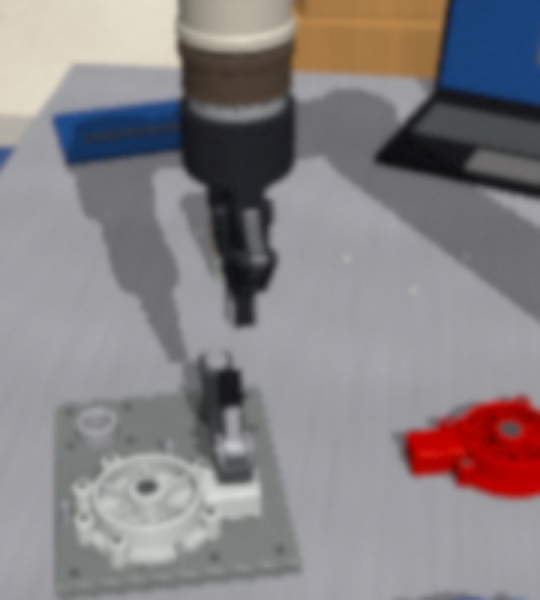

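The strap lies over the lug with the lever standing, grip at about (230,385), and the tool is above and beyond it. I'll align on the strap line and lower outside the lever.

Emit:
apply_moves --targets '[[[0.05, 0.3, 0, 0, -1], [0, 0, -0.6, 0, -1], [0, 0, -0.7, 0, -1], [0, 0, -0.6, 0, -1], [0, 0, -0.4, 0, -1], [0, 0, 0, 0, -1]]]'

```text
clock: 6.28
eef_pos: [0.5492, 0.0868, 0.1491]
tool_rot: [0.985, 0.174, -0.004, -0.0]
ft_force: [-0.7, 0.3, -0.5]
grip_width: 0.0001
grasp_force: 0.0
```

```bash
cat > g.py <<'E'
from h import *
s=get_obs(); e=s["eef_pos"]; v=e[:2]-[.598,-.078]; print("r,lat,z",v@[-.271,.963],v@[.963,.271],e[2],s["ft_force"])
E
python3 g.py
```

```text
r,lat,z 0.1719509258739009 -0.0023260228549054607 0.14908456278411739 [-0.70416828  0.33955245 -0.4688233 ]
```

Emit:
apply_moves --targets '[[[0.1, -0.34, 0, 0, -1], [0.1, -0.34, 0, 0, -1], [0.06, -0.15, 0, 0, -1], [0.04, -0.14, 0, 0, -1], [0.04, -0.14, 0, 0, -1], [0.04, -0.14, -0.07, 0, -1], [0.04, -0.13, -0.07, 0, -1], [0, 0, 0, 0, -1]]]'

```text
clock: 6.95
eef_pos: [0.5693, 0.0313, 0.1477]
tool_rot: [0.985, 0.174, 0.001, 0.001]
ft_force: [0.8, 0.5, 0.2]
grip_width: 0.0002
grasp_force: 0.3
```

```bash
python3 g.py
```

```text
r,lat,z 0.11306004115121204 0.001946858517216605 0.14765038350628903 [0.79566741 0.52262705 0.2301508 ]
```

```bash
python3 - <<'E'
from h import *
im,P2=cloud("side"); cv2.imwrite("pics/s5.png",cv2.resize(im[100:230,190:320],(600,600)))
E
```

```text
(no output)
```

View pics/s5.png

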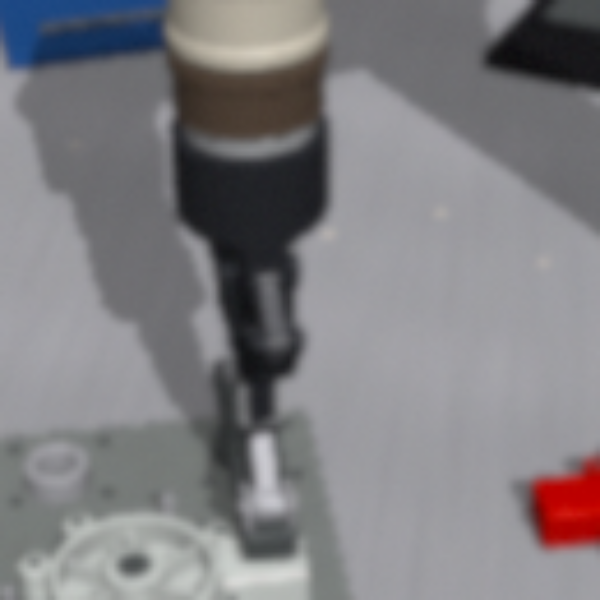

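The finger is on the lever's outer side, with the stem at (263,465) leaning towards the post. I'll keep following it over and down.

Emit:
apply_moves --targets '[[[0.03, -0.11, -0.14, 0, -1], [0.03, -0.11, -0.15, 0, -1], [0.02, -0.09, -0.15, 0, -1], [0.02, -0.08, -0.15, 0, -1], [0, 0, 0, 0, -1]]]'

```text
clock: 7.42
eef_pos: [0.5735, 0.0158, 0.1235]
tool_rot: [0.985, 0.174, 0.001, 0.001]
ft_force: [-0.4, -0.5, 0.4]
grip_width: 0.0001
grasp_force: 0.3
```

```bash
python3 g.py
```

```text
r,lat,z 0.09699836435851081 0.001785923994323317 0.12349826386536461 [-0.44500457 -0.46161499  0.44298051]
```

Emit:
apply_moves --targets '[[[0.01, -0.04, -0.12, 0, -1], [0.01, -0.03, -0.12, 0, -1], [0, 0, 0, 0, -1]]]'

```text
clock: 7.67
eef_pos: [0.5743, 0.0129, 0.1151]
tool_rot: [0.985, 0.174, 0.001, 0.001]
ft_force: [0.3, -2.6, 4.8]
grip_width: 0.0003
grasp_force: 1.9
```

```bash
python3 g.py
```

```text
r,lat,z 0.09392659144902044 0.0017694272370160768 0.11505135298962225 [ 0.2627825  -2.62139262  4.75922442]
```

Contact is at 5 N, matching the lever's friction. I'll press down in small steps.

Emit:
apply_moves --targets '[[[0, 0, -0.06, 0, -1], [0, 0, -0.06, 0, -1], [0, 0, 0, 0, -1]]]'

```text
clock: 7.92
eef_pos: [0.5745, 0.0127, 0.1142]
tool_rot: [0.985, 0.174, 0.002, 0.002]
ft_force: [-6.9, -3.5, 24.3]
grip_width: 0.0001
grasp_force: 12.1
```

Emit:
apply_moves --targets '[[[0, 0, -0.06, 0, -1], [0, 0, 0, 0, -1], [0, 0, 0, 0, -1]]]'

```text
clock: 8.17
eef_pos: [0.5747, 0.0127, 0.1139]
tool_rot: [0.985, 0.174, 0.003, 0.002]
ft_force: [-10.9, -4.0, 34.9]
grip_width: -0.0001
grasp_force: 17.4
```

It is hard against the stop: 35 N, no more travel, and the tip at 97 mm matches the lever fully down. I'll lift off, move clear and check.

Emit:
apply_moves --targets '[[[0, 0, 0.3, 0, -1], [0, 0, 0.7, 0, -1], [0, 0, 0.9, 0, -1], [0, 0, 0.9, 0, -1], [-0.8, 0, 0.3, 0, -1], [-0.9, 0, 0, 0, -1], [-0.9, 0, 0, 0, -1], [-0.9, 0, 0, 0, -1]]]'

```text
clock: 8.83
eef_pos: [0.4315, 0.014, 0.2306]
tool_rot: [0.985, 0.174, -0.0, 0.0]
ft_force: [-0.4, 0.4, -0.3]
grip_width: 0.0001
grasp_force: 0.0
```

Emit:
apply_moves --targets '[[[-0.9, 0, 0, 0, -1], [0, 0, 0, 0, -1], [0, 0, 0, 0, -1]]]'

```text
clock: 9.08
eef_pos: [0.3951, 0.014, 0.2307]
tool_rot: [0.985, 0.174, -0.001, 0.0]
ft_force: [-0.3, 0.2, 0.2]
grip_width: -0.0002
grasp_force: 0.0
```

```bash
python3 - <<'E'
from h import *
im,s2,P,P2,l,c=strap(); print(c,get_obs()["ft_force"])
z=np.load("top0.npz"); q=P2[140:260,185:310].reshape(-1,3); k=q[:,2]>.084; k&=q[:,2]<.17
v=q[k]; w=v[:,:2]-[.598,-.078]; r=w@[-.271,.963]; k2=(r>50)|(r<.16)&(r>.03)&(abs(w@[.963,.271])<.03)
print(np.round(np.c_[r,w@[.963,.271],v[:,2]][k2][::6],3).tolist())
cv2.imwrite("pics/f.png",np.hstack([cv2.resize(im[100:280,110:410],(500,300)),cv2.resize(s2[140:260,180:300],(300,300))]))
E
```

```text
((0.5807593464851379, -0.015682294964790344), (0.030093267560005188, 0.1623120754957199), 15.975262641906738) [ 0.15574431 -0.27685611 -0.18554886]
[[0.064, -0.004, 0.1], [0.068, -0.003, 0.1], [0.072, 0.002, 0.1], [0.076, 0.005, 0.101], [0.074, 0.01, 0.096], [0.082, -0.004, 0.101], [0.081, 0.001, 0.098], [0.085, 0.007, 0.098], [0.087, -0.009, 0.098], [0.092, -0.003, 0.099], [0.095, 0.003, 0.099], [0.094, 0.008, 0.095], [0.094, -0.008, 0.093], [0.101, -0.002, 0.097], [0.102, 0.001, 0.094], [0.107, -0.001, 0.095], [0.109, -0.003, 0.093], [0.116, 0.005, 0.094], [0.118, 0.003, 0.092], [0.12, 0.013, 0.092], [0.125, -0.003, 0.094], [0.127, 0.012, 0.094], [0.13, -0.005, 0.094], [0.13, 0.007, 0.092], [0.133, -0.007, 0.093], [0.132, 0.01, 0.092], [0.134, -0.005, 0.091], [0.139, 0.013, 0.095], [0.137, -0.002, 0.091], [0.134, 0.015, 0.087], [0.138, 0.001, 0.089], [0.14, 0.013, 0.089], [0.141, -0.001, 0.088], [0.139, 0.011, 0.085]]
```

View pics/f.png

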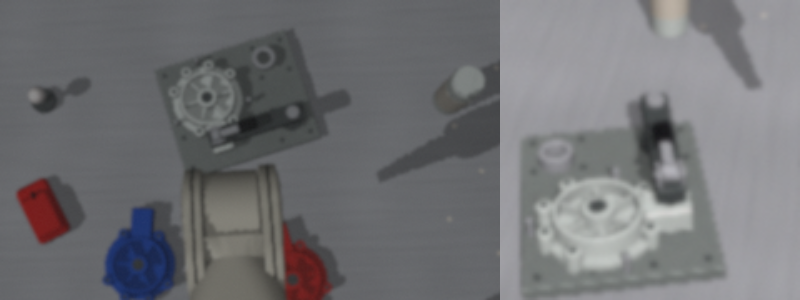

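In both views the strap is closed over the lug. The lever lies flat, its grip top at about 100 mm as expected for 1.45 rad. The cover and bystanders are where they were, and the arm is clear.

```bash
python3 -c "
from workcell import order
print(order.job_done())"
```

```text
the job is handed in; nothing more can be done
None
```

I handed the job in at about 9 s of the 54 s allowed: the strap is at its stop over the lug, the cam lever is fully down, and the cover and bystanders look unmoved in the last pictures; the pad force on the lug was not measured, and the hand-in gave no verdict.

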